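# Line the toiletries up by height on the vanity tray

## Robot

A 6-joint arm with a two-finger parallel gripper is mounted at the origin on the work surface. World frame = base frame: x ahead of the robot, y to its left, z up, the work surface at z = 0. Lengths are in m, angles in degrees, forces in N, time in s.
With the tool pointing down it reaches from about 0.325 to 0.85 m from the base axis. Payload 15.5 kg.
Tool frame: the origin (TCP) lies midway between the tips of the shut fingers; the grasp point (between the pads) lies 19 mm behind it; x points along the fingers, y is the direction in which the jaws open and shut, and the axes are right-handed (so a half turn about x gives the same grasp; the last joint's range is limited). The gripper opens to 91 mm and grips with 3 to 60 N. Pads are 32 mm wide; open, the fingers measure 118 mm over their backs; the gripper's body (76 mm by 178 mm) begins 60 mm behind the grasp point.
Start: joints at [-79.383, 28.281, 77.091, -0, 74.628, -5.472], TCP at [0.173, -0.601, 0.214] pointing down, gripper open.
Joint ranges: [-166.48, 166.48], [-47.26, 123.95], [12.59, 153.08], [-70.14, 250.14], [6.76, 159.57], [-176.63, 176.63]. Speed limits (degrees/s): [108.29, 108.29, 147.25, 172.46, 172.46, 172.46].

## Interface

Orientations are given as a 3x3 rotation matrix whose columns are the frame's x, y, z axes.
In Python, from workcell import env, get_image gives the robot as it stands. Calls block until the motion is done:
- env.movep(position, orientation): joint-space move of the TCP to a pose.
- env.line_to(position, ori=None, rate=0.15): straight line of the TCP; ori=None keeps the orientation; rate is the mean speed in m/s.
- env.set_joints(angles): joint-space move.
- env.let_go() and env.grasp(f_grip=None): open the fingers fully, or close them until they stop; f_grip is the grip in N (None keeps the last).
- env.pause(seconds).
- env.ik(position, orientation): joint angles nearest the present ones, or None.
- env.get_obs(): the state.
- get_image(name): name is "scene" or "top" or "wrist"; returns a dict with "img" (480x640x3 uint8, red, green, blue), "mtx" (3x3 intrinsics, pixels), "distortion" ([k1, k2, p1, p2, k3] as OpenCV has them; the pictures are not rectified), "extrinsics" (4x4, takes a point from camera to world coordinates); the wrist camera has in their place "tool_from_camera" (4x4, takes a point from camera to tool coordinates, whose origin is the TCP and whose axes are the tool frame's). Camera axes: x right, y down, z forward; pixel columns grow to the right and rows downward; lengths in m; the calibration is good to about 2 mm. A picture is of the moment at which its call begins: read the wrist's pose just before it. There is no depth.
A pose or a line that the arm cannot do raises env.PlanningError and nothing moves.
- env.hand_in(): hands the job in, once; it reports no verdict.
The state is a dict: "t": time; "q": joint angles; "joint_velocities": joint speeds; "joint_efforts": joint torques, N m; "tcp_pos": TCP position; "tcp_rot": TCP orientation; "ft_force": force on the tool from outside, world axes, zero at the start; "ft_torque": the same for the moment, N m; "gripper_width": finger opening in m.
Only numpy, scipy, OpenCV 4.12 (cv2) and the standard library are available. Lean on these libraries where they do the work, as an engineer would, in place of code of your own. Each camera call takes 0.05 s, during which the arm holds its last target.

## Task

Tidy the vanity: line the four toiletries up on the tray by height, one standing centred on each stone coaster, the tallest next to the flower vase and stepping down to the shortest next to the toothbrush tumbler. Set each one down upright without dropping it or knocking any over, and leave the vase and the tumbler where they are.

Things in the scene. Friction and masses are not known exactly. Their poses are not given: they have to be found in the camera images.
- amber_bottle: amber-brown glass bottle with a paper label and a narrower black cap: 150 mm tall over all; straight body 50 mm across up to 116 mm, sloping shoulder, cap 34 mm across from 126 to 150 mm; about 0.3 kg. Loose, round all the way (any yaw will do). Origin at the centre of its foot, z up the axis; it starts upright on the counter (z = 0).
- green_bottle: sage-green plastic bottle with a white band and a narrower white cap: 122 mm tall over all; straight body 56 mm across up to 96 mm, cap 40 mm across from 100 to 122 mm; about 0.26 kg. Loose, round all the way (any yaw will do). Origin at the centre of its foot, z up the axis; it starts upright on the counter (z = 0).
- white_stick: white stick container with a thin blue band and a dark blue cap of nearly the same width: 94 mm tall over all; body 48 mm across up to 60 mm, cap 47 mm across above that; the cap does not come off; about 0.18 kg. Loose, round all the way (any yaw will do). Origin at the centre of its foot, z up the axis; it starts upright on the counter (z = 0).
- cream_jar: squat pink cream jar with a pale wooden lid: 64 mm tall over all; body 54 mm across up to 44 mm, lid 56 mm across from 44 to 64 mm; the lid does not come off; about 0.2 kg. Loose, round all the way (any yaw will do). Origin at the centre of its foot, z up the axis; it starts upright on the counter (z = 0).
- black_coaster: black round stone coaster, fixed, 78 mm across, 9 mm thick, one of four in a row about 92 mm apart (82 to 102) in a shallow wooden tray 400 x 104 mm, rim 11 mm high. Origin: centre of its underside, 6 mm above the counter (top 9 mm above origin); y along the row. Which shade lies where in the row changes and does not matter.
- grey_coaster: mid-grey round stone coaster, fixed, 78 mm across, 9 mm thick, one of four in a row about 92 mm apart (82 to 102) in a shallow wooden tray 400 x 104 mm, rim 11 mm high. Origin: centre of its underside, 6 mm above the counter (top 9 mm above origin); y along the row. Which shade lies where in the row changes and does not matter.
- sand_coaster: sand-coloured round stone coaster, fixed, 78 mm across, 9 mm thick, one of four in a row about 92 mm apart (82 to 102) in a shallow wooden tray 400 x 104 mm, rim 11 mm high. Origin: centre of its underside, 6 mm above the counter (top 9 mm above origin); y along the row. Which shade lies where in the row changes and does not matter.
- white_coaster: white round stone coaster, fixed, 78 mm across, 9 mm thick, one of four in a row about 92 mm apart (82 to 102) in a shallow wooden tray 400 x 104 mm, rim 11 mm high. Origin: centre of its underside, 6 mm above the counter (top 9 mm above origin); y along the row. Which shade lies where in the row changes and does not matter.
- vase: bronze-brown vase with white flowers, standing on the counter just beyond one end of the tray, about 140 mm from the middle of the nearest coaster: vase 68 mm across and 112 mm tall, flowers up to 178 mm and within 45 mm of the axis; loose, 0.5 kg. Origin: centre of its foot. It marks the end for the tallest; which end that is changes.
- tumbler: pale blue-grey tumbler with two toothbrushes, standing on the counter just beyond the other end of the tray, about 140 mm from the middle of the nearest coaster: 68 mm across and 95 mm tall, brushes up to 175 mm and within 35 mm of the axis; loose, 0.3 kg. Origin: centre of its foot.
Mind the look-alikes: they are no part of the job. What is shaped like the amber_bottle but purple or yellow is not meant.

How it is judged:
By the outcome, as a careful person would: the job done as asked, in the order asked, and still so for the second after the job is handed in, with the robot touching nothing.
It also fails if it takes over 104 s, if anything falls off the work surface, if the arm or the gripper's body presses on something with over 40 N, if the wrist force passes 120 N, or if a joint passes its speed limit or range.

## Working session

There is one attempt and no reset: what is moved stays moved. The work goes in short steps, each a Python script; the robot and the scene stay as the last script left them, time stands still between calls to the robot, and variables do not carry over. Pictures are saved under pics/ and viewed, and the job is handed in when it is done.

```bash
mkdir -p pics; ls
python3 - <<'E'
from workcell import env,get_image
import cv2,numpy as np
for n in ["scene","top"]:
    d=get_image(n); cv2.imwrite(f"pics/{n}0.png",d["img"][:,:,::-1])
    print(n,d["mtx"],d["distortion"],d["extrinsics"])
d=get_image("wrist"); cv2.imwrite("pics/wrist0.png",d["img"][:,:,::-1]); print(d["tool_from_camera"],d["mtx"])
print(env.get_obs()["t"], env.get_obs()["tcp_rot"])
E
```

```text
pics
scene [[611.78945061   0.         314.34226949]
 [  0.         611.78945061 242.47576258]
 [  0.           0.           1.        ]] [-0.05109755  0.          0.          0.          0.        ] [[-0.86008981  0.3884124  -0.33072849  0.8787983 ]
 [ 0.5099553   0.67218356 -0.53676332  0.61352774]
 [ 0.01382473 -0.6303214  -0.77621119  0.89511474]
 [ 0.          0.          0.          1.        ]]
top [[433.02087931   0.         313.03879893]
 [  0.         433.02087931 245.97536864]
 [  0.           0.           1.        ]] [-0.09259502  0.          0.          0.          0.        ] [[ 0.02460543 -0.98666701  0.1608813   0.38345025]
 [-0.99922175 -0.02923611 -0.02647929  0.02082779]
 [ 0.03082979 -0.16010456 -0.9866185   0.87138621]
 [ 0.          0.          0.          1.        ]]
[[-4.87367165e-05 -2.95214358e-01  9.55431044e-01 -1.70834392e-01]
 [ 9.99999999e-01 -3.62104246e-05  3.98216903e-05 -9.42033459e-04]
 [ 2.28406290e-05  9.55431045e-01  2.95214359e-01 -8.46797281e-02]
 [ 0.00000000e+00  0.00000000e+00  0.00000000e+00  1.00000000e+00]] [[385.59251079   0.         316.50141717]
 [  0.         385.59251079 240.94092339]
 [  0.           0.           1.        ]]
0.15 [[-1.52299595e-04  2.77075986e-01 -9.60847998e-01]
 [ 8.64766128e-04 -9.60847613e-01 -2.77076012e-01]
 [-9.99999614e-01 -8.73107367e-04 -9.32692257e-05]]
```

View pics/scene0.png

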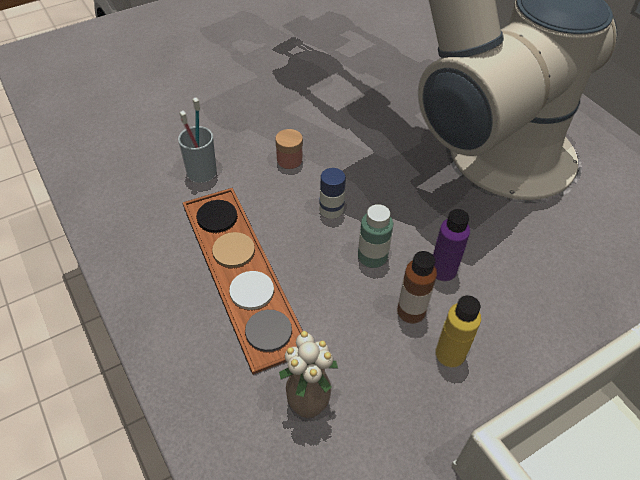

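View pics/top0.png

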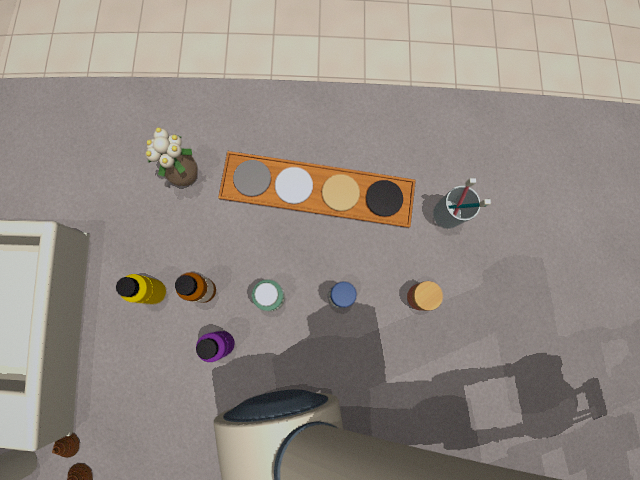

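Top view: the amber candidates are amber with a paper label (195,287), purple (214,346) and yellow (140,289), plus brown knobs at (70,455). The others are green (267,294), stick (343,294), jar (425,295). The vase is at (180,168) and the tumbler at (463,204). I'll check with close crops.

Run:
```python
import cv2,numpy as np
t=cv2.imread("pics/top0.png");s=cv2.imread("pics/scene0.png")
def crop(im,x0,y0,w,h,k,n):
    c=cv2.resize(im[y0:y0+h,x0:x0+w],None,fx=k,fy=k,interpolation=cv2.INTER_CUBIC)
    for x in range((x0+9)//10*10,x0+w,10):
        cv2.line(c,((x-x0)*k,0),((x-x0)*k,6 if x%50 else 14),(0,0,255),1)
        if x%20==0: cv2.putText(c,str(x),((x-x0)*k,24),0,.35,(0,0,255),1)
    for y in range((y0+9)//10*10,y0+h,10):
        cv2.line(c,(0,(y-y0)*k),(6,(y-y0)*k),(0,0,255),1)
        cv2.putText(c,str(y),(8,(y-y0)*k+4),0,.35,(0,0,255),1)
    cv2.imwrite(n,c)
crop(t,210,140,220,100,3,"pics/c_tray.png")
crop(s,310,160,190,140*1+70,2*1+1-0,"pics/c_sc.png") if 0 else crop(s,265,120,230,190,3,"pics/c_sc1.png")
crop(s,340,200,160,170,3,"pics/c_sc2.png")
crop(t,110,260,200,110,4,"pics/c_obj.png")
```

```text
(no output)
```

View pics/c_tray.png

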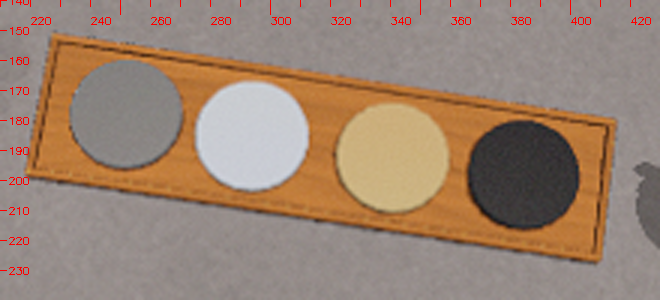

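View pics/c_sc1.png

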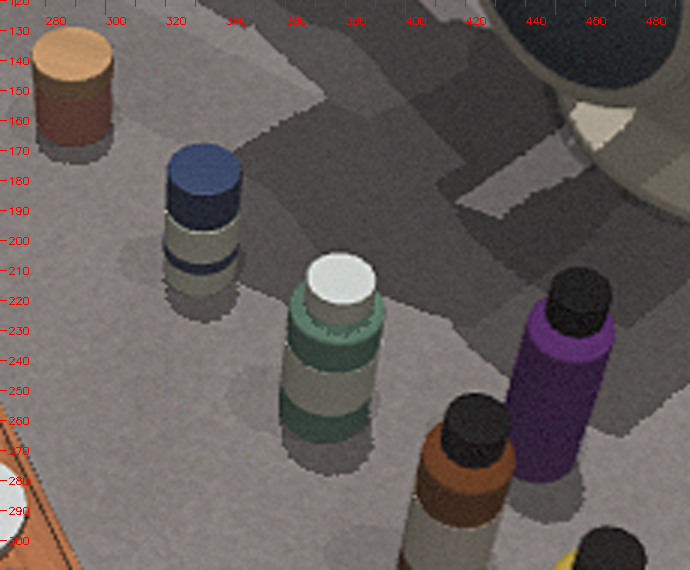

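View pics/c_sc2.png

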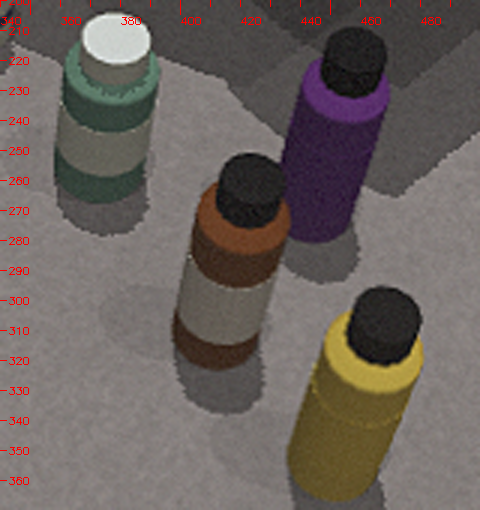

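View pics/c_obj.png

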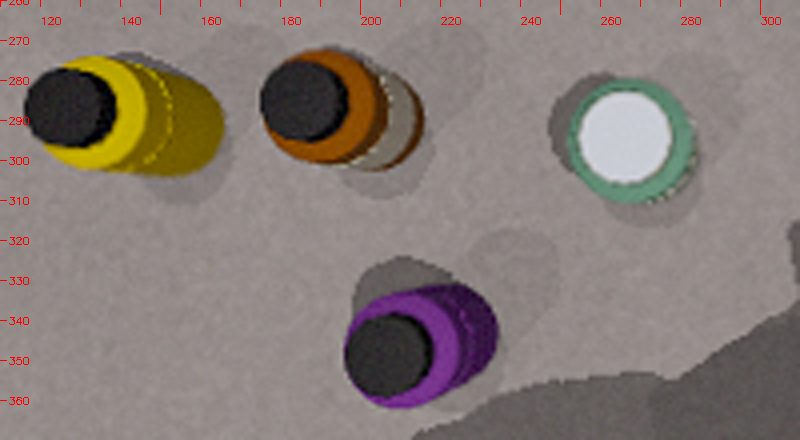

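```bash
cat > h.py <<'E'
import cv2,numpy as np
from workcell import env,get_image
def ray(d,uv,E=None):
    E=d["extrinsics"] if E is None else E
    p=cv2.undistortPoints(np.array([[uv]],float),d["mtx"],np.array(d["distortion"]))[0,0]
    return E[:3,3],E[:3,:3]@np.array([p[0],p[1],1.])
def onz(d,uv,z,E=None):
    o,r=ray(d,uv,E); return (o+r*(z-o[2])/r[2])[:2]
def proj(d,P,E=None):
    E=d["extrinsics"] if E is None else E
    M=np.linalg.inv(E)
    rv,_=cv2.Rodrigues(M[:3,:3])
    return cv2.projectPoints(np.array(P,float).reshape(-1,3),rv,M[:3,3],d["mtx"],np.array(d["distortion"]))[0][:,0]
def circ(x,y,z,r,n=60):
    a=np.linspace(0,2*np.pi,n); return np.c_[x+r*np.cos(a),y+r*np.sin(a),0*a+z]
def wristE(d,o):
    T=np.eye(4);T[:3,:3]=o["tcp_rot"];T[:3,3]=o["tcp_pos"];return T@d["tool_from_camera"]
E
python3 - <<'E'
from h import *
S=get_image("scene");T=get_image("top")
for n,z,s,t in [("amber",.15,(424,260),(185.5,285)),("green",.122,(378.7,213.3),(266.2,294.3)),("stick",.094,(333,176.7),(344,294)),("jar",.064,(289.3,138),(427,295)),
 ("grey",.015,(268,330),(252,177.7)),("white",.015,(251,290),(294,185)),("sand",.015,(233,250),(341,192.3)),("black",.015,(217,216),(384.7,198)),
 ("purple",.15,(459,215),(207,349)),("yellow",.15,(470,305),(126,287)),("vasefoot",0,(310,408),(184,173)),("tumrim",.095,(197,138),(463,204))]:
    print(n,onz(S,s,z).round(4),onz(T,t,z).round(4))
t=T["img"][:,:,::-1]
cv2.imwrite("pics/c_j.png",cv2.resize(t[270:325,320:455],None,fx=5,fy=5,interpolation=cv2.INTER_CUBIC))
cv2.imwrite("pics/c_tr2.png",cv2.resize(S["img"][180:430,170:350,::-1],None,fx=3,fy=3,interpolation=cv2.INTER_CUBIC)[:600])
E
```

```text
amber [0.4327 0.2127] [0.429  0.2121]
green [0.4222 0.0787] [0.419  0.0793]
stick [ 0.4276 -0.0581] [ 0.4246 -0.0577]
jar [ 0.4292 -0.2222] [ 0.4279 -0.218 ]
grey [0.6659 0.1274] [0.6616 0.1269]
white [0.6537 0.0414] [0.6487 0.04  ]
sand [ 0.6419 -0.0544] [ 0.6364 -0.0568]
black [ 0.6321 -0.1448] [ 0.6276 -0.1473]
purple [0.3262 0.1671] [0.3258 0.1702]
yellow [0.4245 0.3132] [0.4224 0.3124]
vasefoot [0.6718 0.2755] [0.6728 0.2724]
tumrim [ 0.6024 -0.2811] [ 0.5988 -0.2816]
```

View pics/c_j.png

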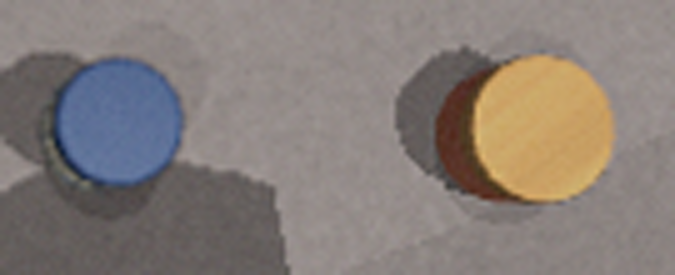

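View pics/c_tr2.png

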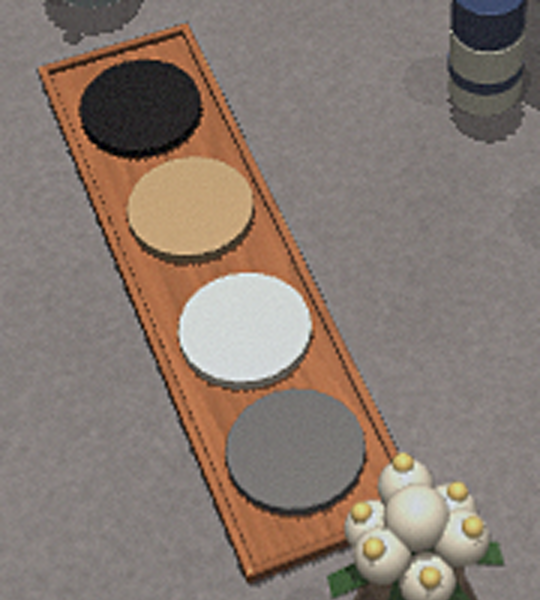

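Wrist look next, since the scene and top views disagree by about 4 mm in x.

```bash
cat >> h.py <<'E'
def ori(jx,jy):
    "tool down, jaws along (jx,jy)"
    y=np.array([jx,jy,0.]);y/=np.linalg.norm(y);x=np.array([0,0,-1.])
    return np.c_[x,y,np.cross(x,y)]
E
python3 - <<'E'
from h import *
import pickle
q0=env.get_obs()["q"]
print([env.ik([.56,.0,.28],ori(0,s)) for s in(1,-1)])
env.movep([.56,.0,.28],ori(0,-1)); 
o=env.get_obs();d=get_image("wrist");print(o["t"],o["tcp_pos"],np.abs(o["joint_velocities"]).max())
pickle.dump((o,d),open("w1.pkl","wb"));cv2.imwrite("pics/w1.png",d["img"][:,:,::-1])
E
```

```text
[array([-6.10947891e+00,  1.96205080e+01,  8.08970296e+01, -2.54444375e-14,
        7.94824624e+01, -9.61094789e+01]), array([-6.10947891e+00,  1.96205080e+01,  8.08970296e+01, -2.54444375e-14,
        7.94824624e+01,  8.38905211e+01])]
2.7917 [ 0.56004714 -0.00067506  0.27989284] 0.09080947283558917
```

View pics/w1.png

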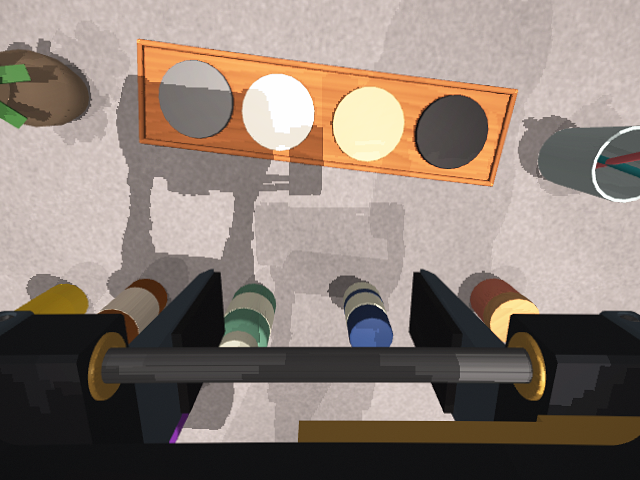

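Run:
```python
from h import *
import pickle
o,d=pickle.load(open("w1.pkl","rb"));E=wristE(d,o)
S=get_image("scene");T=get_image("top")
c=cv2.resize(d["img"][50:180,130:390,::-1],None,fx=3,fy=3,interpolation=cv2.INTER_CUBIC)
c2=cv2.resize(d["img"][70:200,310:540,::-1],None,fx=3,fy=3,interpolation=cv2.INTER_CUBIC)
cv2.imwrite("pics/w1a.png",c);cv2.imwrite("pics/w1b.png",c2)
for n,w in [("grey",(195,99)),("white",(278,112)),("sand",(368,124)),("black",(452,132))]: print(n,onz(d,w,.015,E))
```

```text
grey [0.66677262 0.12860012]
white [0.65405696 0.04145102]
sand [ 0.64174078 -0.05523217]
black [ 0.63308341 -0.14635247]
```

View pics/w1a.png

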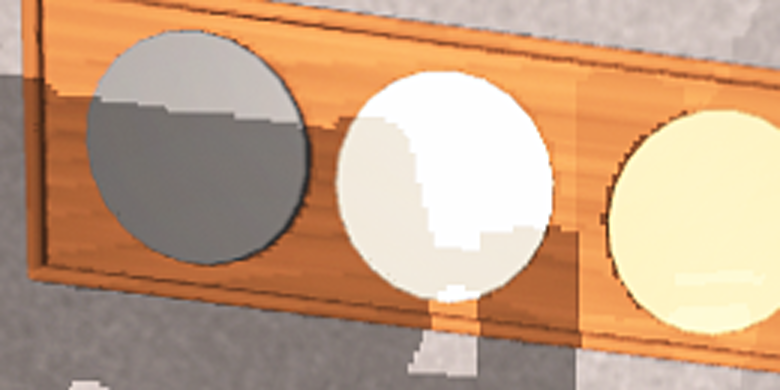

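View pics/w1b.png

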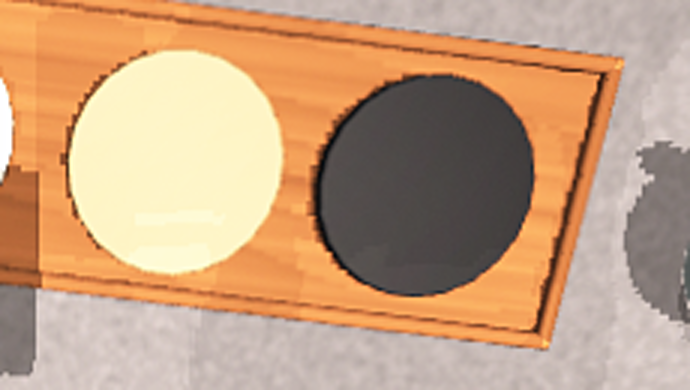

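Run:
```python
from h import *
import pickle
o,d=pickle.load(open("w1.pkl","rb"));E=wristE(d,o)
S=get_image("scene");T=get_image("top")
for n,w,s in [("grey",(195.3,99),(268.7,329.7)),("white",(278.3,111.7),(252,289)),("sand",(368.3,123.7),(233.3,249)),("black",(452.3,131.3),(217,215))]: print(n,onz(d,w,.015,E),onz(S,s,.015))
print(onz(T,(428.6,295.6),.064),onz(T,(343.8,294.4),.094))
C=[(.666,.128),(.6535,.0414),(.6415,-.0552),(.6325,-.1458)]
O={"a":(.4322,.2125,((0,25),(.116,25),(.126,17),(.15,17))),"g":(.422,.0788,((0,28),(.096,28),(.1,20),(.122,20))),"s":(.4275,-.058,((0,24),(.06,24),(.094,23.5))),"j":(.4305,-.2215,((0,27),(.044,27),(.044,28),(.064,28)))}
for nm,D,EE,off in [("s",S,None,(0,0)),("w",d,E,(0,0)),("t",T,None,(-.004,0))]:
    im=cv2.resize(D["img"][:,:,::-1],None,fx=3,fy=3,interpolation=cv2.INTER_CUBIC)
    def dr(P,col):
        p=proj(D,P,EE)*3+1; cv2.polylines(im,[np.round(p).astype(np.int32)],False,col,1)
    for x,y in C: dr(circ(x+off[0],y+off[1],.015,.039),(0,0,255))
    for x,y,L in O.values():
        for z,r in L: dr(circ(x+off[0],y+off[1],z,r/1000),(0,0,255))
    if nm=="s": cv2.imwrite("pics/ov_s1.png",im[350:950,800:1500]); cv2.imwrite("pics/ov_s2.png",im[550:1100,500:950])
    if nm=="t": cv2.imwrite("pics/ov_t.png",im[800:960,500:1300])
    if nm=="w": cv2.imwrite("pics/ov_w.png",cv2.resize(im[100:600,400:1500],None,fx=.7,fy=.7))
```

```text
grey [0.66677416 0.12828477] [0.66463669 0.12751566]
white [0.65435964 0.04112091] [0.65125282 0.04041277]
sand [ 0.64204801 -0.05554281] [ 0.64043044 -0.05622907]
black [ 0.63380787 -0.14659681] [ 0.63103232 -0.14711402]
[ 0.42680163 -0.22107078] [ 0.42386695 -0.05738975]
```

View pics/ov_s1.png

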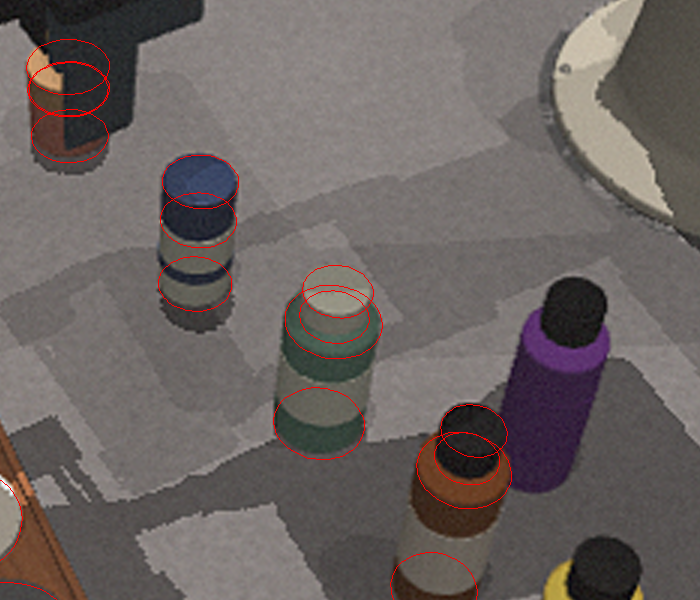

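View pics/ov_s2.png

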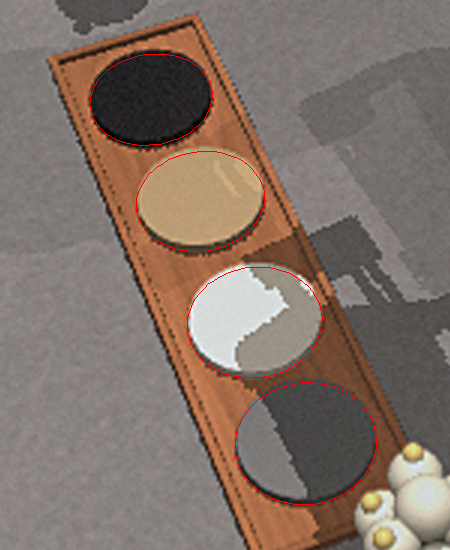

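View pics/ov_t.png

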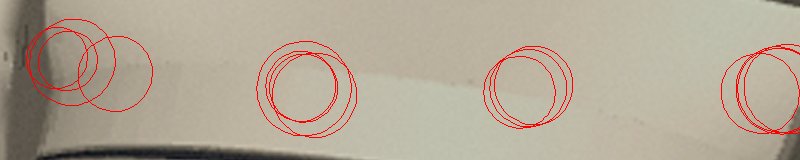

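View pics/ov_w.png

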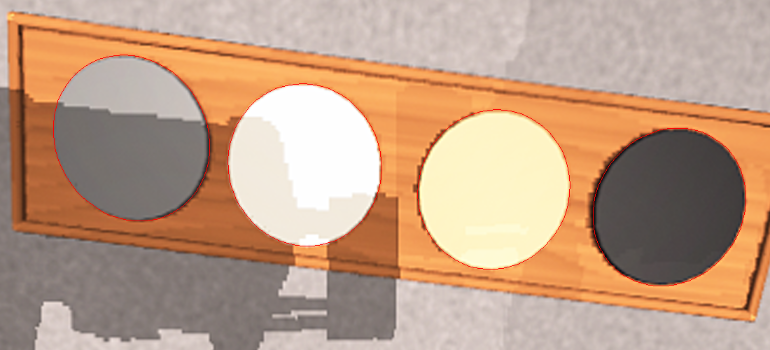

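```bash
cat >> h.py <<'E'
RO=ori(1,-.122)
def st(m):
    o=env.get_obs();print(m,round(o["t"],1),o["tcp_pos"].round(4),"w",round(o["gripper_width"],4),"F",np.round(o["ft_force"],1));return o
def pick(xy,g,R,zup=.2,lift=.06,f=20):
    env.movep([*xy,zup],R); env.line_to([*xy,g-.019],rate=.12); st("at")
    env.grasp(f); st("gripped")
    env.line_to([*xy,g-.019+lift],rate=.12); return st("lifted")
def place(xy,g,lift=.06,R=RO):
    z=g-.019+.015
    env.line_to([*xy,g-.019+lift],ori=R,rate=.15); env.pause(.2); st("over")
    env.line_to([*xy,z+.008],rate=.1); env.line_to([*xy,z+.001],rate=.03); env.pause(.2); st("down")
E
python3 - <<'E'
from h import *
R=ori(.8,-.6)
print(env.ik([.432,.2128,.2],R),env.ik([.432,.2128,.079],R),env.ik([.666,.128,.15],RO),env.ik([.4305,-.2215,.04],RO))
pick((.432,.2128),.098,R)
for n in["wrist","scene"]: cv2.imwrite(f"pics/a_{n}.png",get_image(n)["img"][:,:,::-1])
E
```

```text
[ 1.91152270e+01  1.77590705e+01  9.78175263e+01 -2.54444375e-14
  6.44234032e+01  5.59851247e+01] [ 1.91152270e+01  2.81749278e+01  1.05586446e+02 -2.54444375e-14
  4.62386266e+01  5.59851247e+01] [ 5.83742311e+00  3.59844469e+01  7.30560157e+01 -2.54444375e-14
  7.09595374e+01  1.27931345e+01] [-3.42979498e+01  3.23213524e+01  1.06965202e+02 -2.54444375e-14
  4.07134456e+01 -2.73422384e+01]
at 5.2 [0.4324 0.2128 0.0795] w 0.0911 F [ 0.  -0.  -0.3]
gripped 5.9 [0.432  0.2128 0.079 ] w 0.0498 F [-0.7  0.6  0.8]
lifted 6.6 [0.4317 0.2127 0.1385] w 0.0497 F [ 0.1 -0.3 -3.1]
```

View pics/a_scene.png

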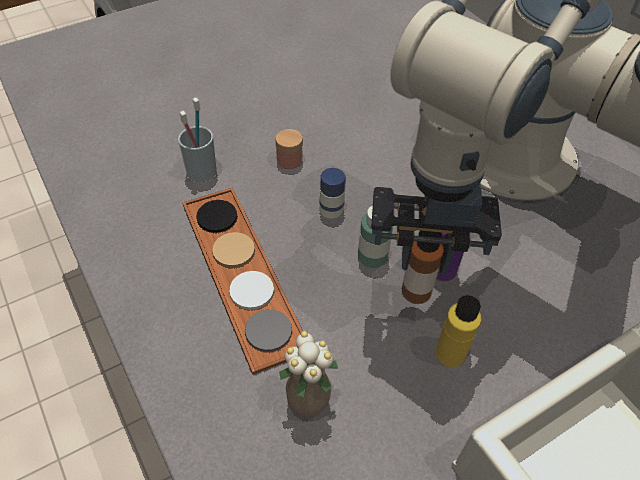

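View pics/a_wrist.png

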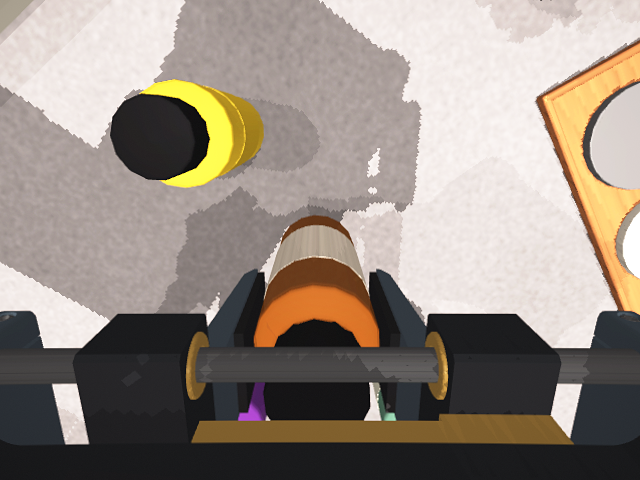

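Run:
```python
from h import *
o=env.get_obs();d=get_image("wrist");E=wristE(d,o)
x,y,z=o["tcp_pos"];tz=o["tcp_rot"][:,2]
for off in (-.004,0,.004):
    c=np.array([x,y])+off*tz[:2]; print(off,[ (proj(d,circ(*c,z-.079+h,.025),E)[:,1].min().round(1)) for h in (0,.116)])
im=d["img"][190:350,230:400,::-1].copy();cv2.imwrite("pics/aw.png",cv2.resize(im,None,fx=3.5,fy=3.5,interpolation=cv2.INTER_CUBIC))
```

```text
-0.004 [np.float64(210.4), np.float64(278.8)]
0 [np.float64(216.3), np.float64(288.6)]
0.004 [np.float64(222.1), np.float64(298.3)]
```

View pics/aw.png

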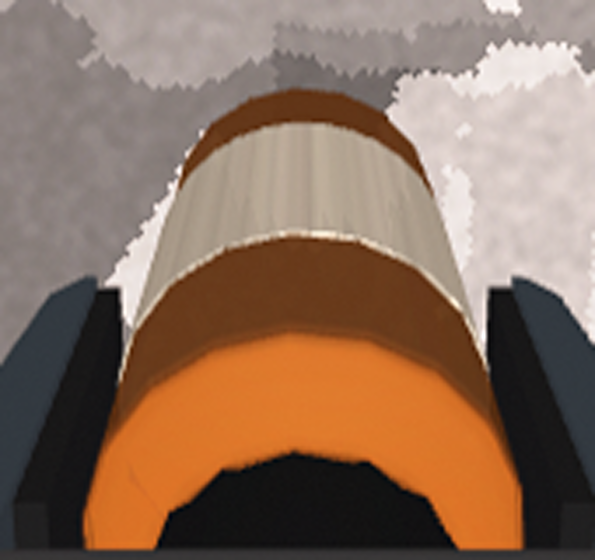

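Run:
```python
from h import *
place((.666,.1275),.098)
cv2.imwrite("pics/a2.png",get_image("wrist")["img"][:,:,::-1])
cv2.imwrite("pics/a3.png",cv2.resize(get_image("scene")["img"][180:420,160:360,::-1],None,fx=2.4,fy=2.4))
```

```text
over 8.7 [0.6658 0.1277 0.1391] w 0.0497 F [ 0.9 -0.6 -2.8]
down 9.8 [0.6661 0.1275 0.0952] w 0.0493 F [ 0.4 -0.6 -2.8]
```

View pics/a2.png

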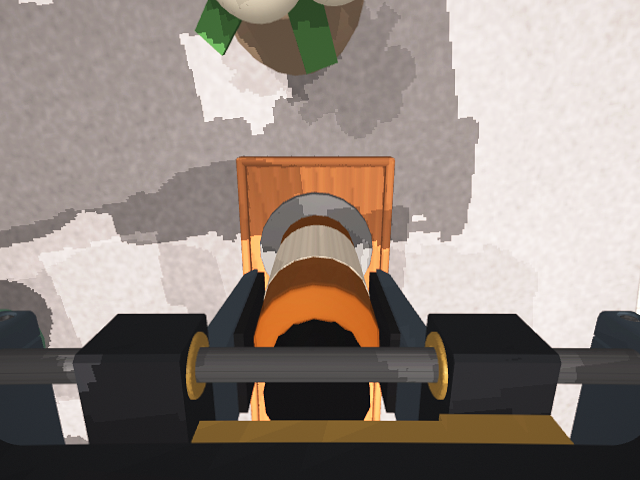

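View pics/a3.png

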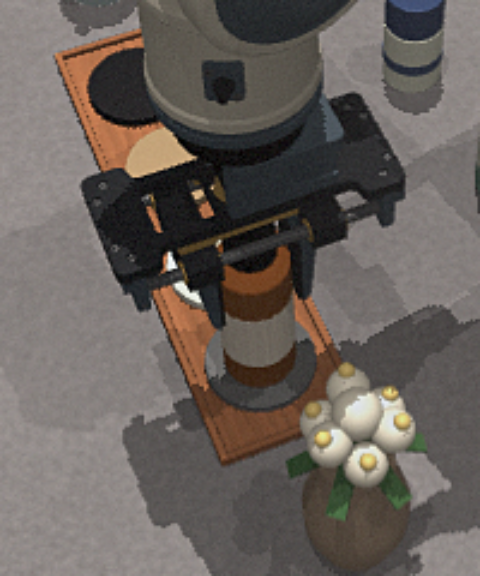

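```bash
cat >> h.py <<'E'
def touch(xy,fmin=1.5,maxd=.005):
    o=env.get_obs();f0=o["ft_force"][2];z=o["tcp_pos"][2];z0=z
    while z0-z<maxd:
        z-=.0005; env.line_to([*xy,z],rate=.02); env.pause(.1)
        if env.get_obs()["ft_force"][2]-f0>fmin: break
    st("touch")
def release(xy,zup=.21):
    env.let_go();o=st("open"); env.line_to([*xy,zup],rate=.2)
E
python3 - <<'E'
from h import *
xy=(.666,.1275)
touch(xy); release(xy); st("up")
pick((.422,.0792),.070,RO,zup=.2)
o=env.get_obs();d=get_image("wrist");E=wristE(d,o)
x,y,z=o["tcp_pos"]
print(proj(d,circ(x,y,z-.051,.028),E)[:,1].min().round(1),proj(d,circ(x,y,z-.051+.096,.028),E)[:,1].min().round(1))
cv2.imwrite("pics/g1.png",d["img"][:,:,::-1])
cv2.imwrite("pics/g2.png",get_image("scene")["img"][:,:,::-1])
E
```

```text
touch 11.0 [0.6661 0.1275 0.0941] w 0.0492 F [-2.5 -0.8  6.3]
open 11.8 [0.666  0.1275 0.0936] w 0.0911 F [ 0.3  0.2 -0. ]
up 12.5 [0.6654 0.1274 0.2089] w 0.0914 F [ 1.1 -0.4 -0.4]
at 14.9 [0.4224 0.0792 0.0514] w 0.0908 F [ 0.7  0.2 -0.2]
gripped 15.5 [0.4221 0.0792 0.051 ] w 0.056 F [ 0.7 -0.4  1.5]
lifted 16.1 [0.4217 0.0792 0.1106] w 0.0554 F [-0.2  0.5 -2. ]
222.6 290.2
```

View pics/g1.png

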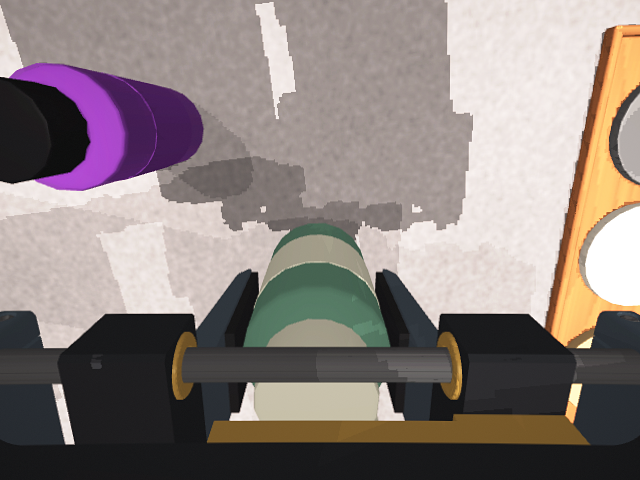

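View pics/g2.png

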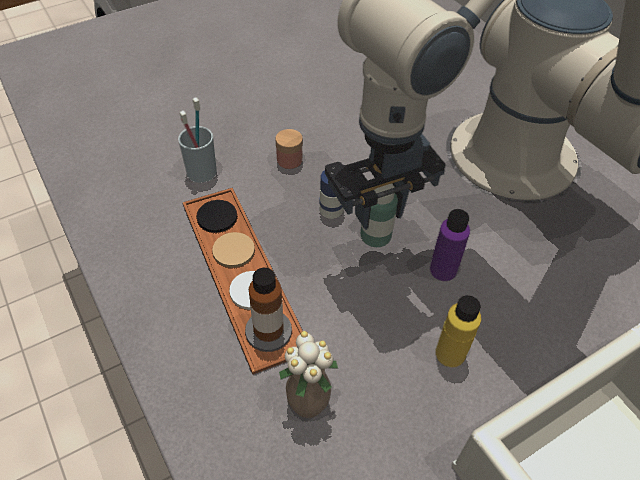

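The amber bottle stands upright on the grey coaster (267,325), and the green bottle is held and centred (foot edge at row 223). I'll place it, then pick the stick.

Run:
```python
from h import *
xy=(.6538,.0412)
place(xy,.070); touch(xy); release(xy); 
cv2.imwrite("pics/g3.png",get_image("wrist")["img"][:,:,::-1])
pick((.4275,-.0575),.042,RO,zup=.2)
o=env.get_obs();d=get_image("wrist");E=wristE(d,o)
x,y,z=o["tcp_pos"]
print([proj(d,circ(x,y,z-.023+h,.024),E)[:,1].min().round(1) for h in (0,.06)])
cv2.imwrite("pics/s1.png",d["img"][:,:,::-1])
cv2.imwrite("pics/s2.png",get_image("scene")["img"][:,:,::-1])
```

```text
over 18.2 [0.6535 0.0413 0.1111] w 0.0557 F [ 0.9  0.1 -2.1]
down 19.3 [0.6539 0.0412 0.0672] w 0.0558 F [ 0.4  0.4 -1.6]
touch 20.3 [0.6539 0.0412 0.066 ] w 0.0557 F [-1.5 -0.1  6. ]
open 21.0 [0.6538 0.0412 0.0657] w 0.0909 F [-0.3  0.1  0.4]
at 24.5 [ 0.4278 -0.0576  0.0234] w 0.0911 F [-0.6  0.2  0. ]
gripped 25.3 [ 0.4275 -0.0575  0.023 ] w 0.0473 F [ 0.8 -0.1  0.7]
lifted 25.9 [ 0.4273 -0.0574  0.0826] w 0.0473 F [ 0.2 -1.  -2.3]
[np.float64(243.3), np.float64(291.1)]
```

View pics/s1.png

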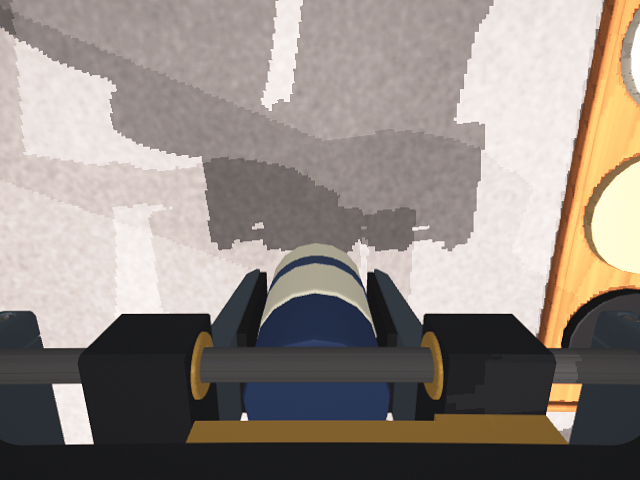

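View pics/s2.png

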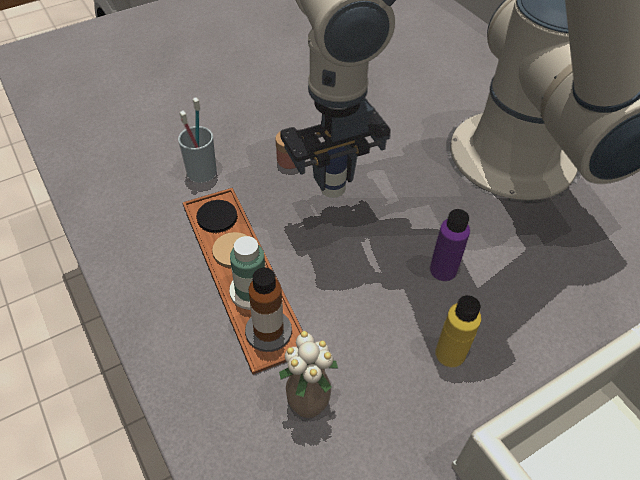

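The green bottle stands on the white coaster (247,275), and the stick is held and centred (foot edge at row 244). Next I'll place the stick and pick the jar by its lid.

Run:
```python
from h import *
xy=(.6417,-.0554)
place(xy,.042); touch(xy); release(xy); 
pick((.4300,-.2212),.054,RO,zup=.2)
o=env.get_obs();d=get_image("wrist");E=wristE(d,o)
x,y,z=o["tcp_pos"]
print([proj(d,circ(x,y,z-.035+h,r),E)[:,1].min().round(1) for h,r in ((0,.027),(.044,.028),(.064,.028))])
cv2.imwrite("pics/j1.png",d["img"][:,:,::-1])
cv2.imwrite("pics/j2.png",get_image("scene")["img"][:,:,::-1])
```

```text
over 27.8 [ 0.6414 -0.0554  0.0831] w 0.0474 F [-0.6 -0.  -1.3]
down 28.9 [ 0.6418 -0.0554  0.0392] w 0.0476 F [-0.3 -0.8 -2.1]
touch 29.9 [ 0.6418 -0.0554  0.038 ] w 0.0479 F [-2.4  0.1  5.5]
open 30.8 [ 0.6417 -0.0554  0.0377] w 0.0909 F [ 0.5 -0.6  0.5]
at 34.3 [ 0.4303 -0.2213  0.0355] w 0.0911 F [-0.3 -0.1 -0.2]
gripped 35.0 [ 0.43   -0.2212  0.0351] w 0.0556 F [0.4 0.3 1.3]
lifted 35.6 [ 0.4298 -0.221   0.0946] w 0.0554 F [-0.5 -0.3 -2.6]
[np.float64(231.6), np.float64(256.4), np.float64(273.3)]
```

View pics/j1.png

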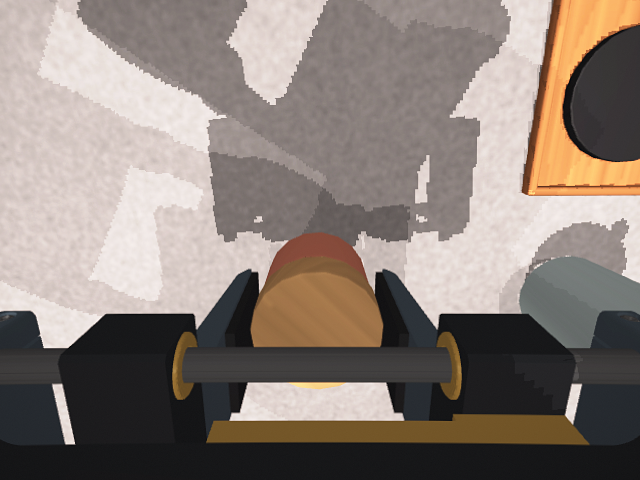

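View pics/j2.png

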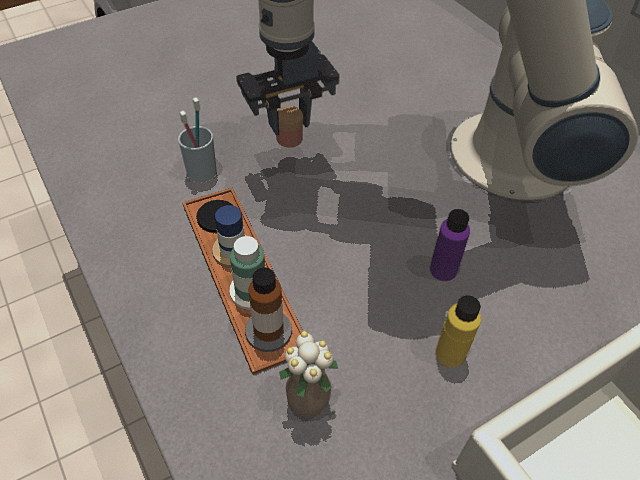

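The stick stands on the sand coaster and the jar is held upright. I'll carry it higher, and inward first, so the gripper stays clear of the toothbrushes.

Run:
```python
from h import *
xy=(.6328,-.1458)
env.line_to([.43,-.221,.13],rate=.15); env.line_to([.5,-.146,.13],rate=.2); env.line_to([*xy,.13],rate=.15)
place(xy,.054); touch(xy); release(xy,.25)
env.movep([.56,-.01,.29],ori(0,-1)); st("look")
o=env.get_obs();d=get_image("wrist");E=wristE(d,o)
cv2.imwrite("pics/f1.png",d["img"][:,:,::-1])
env.movep([.35,-.25,.3],ori(0,-1)); env.pause(.3);st("away")
cv2.imwrite("pics/f2.png",get_image("scene")["img"][:,:,::-1]);cv2.imwrite("pics/f3.png",get_image("top")["img"][:,:,::-1])
```

```text
over 38.4 [ 0.6333 -0.146   0.0961] w 0.0555 F [ 0.5 -0.4 -1.8]
down 39.5 [ 0.6329 -0.1459  0.0511] w 0.0558 F [ 0.1  0.9 -1.1]
touch 40.5 [ 0.6328 -0.1458  0.0501] w 0.0553 F [-2.6 -0.2  5.5]
open 41.2 [ 0.6328 -0.1458  0.0496] w 0.0913 F [-0.5  0.2 -0.6]
look 43.9 [ 0.5601 -0.0102  0.2897] w 0.0911 F [ 0.4 -0.4  0.2]
away 45.5 [ 0.3504 -0.2497  0.2999] w 0.0915 F [-0.4  0.5 -0.1]
```

View pics/f1.png

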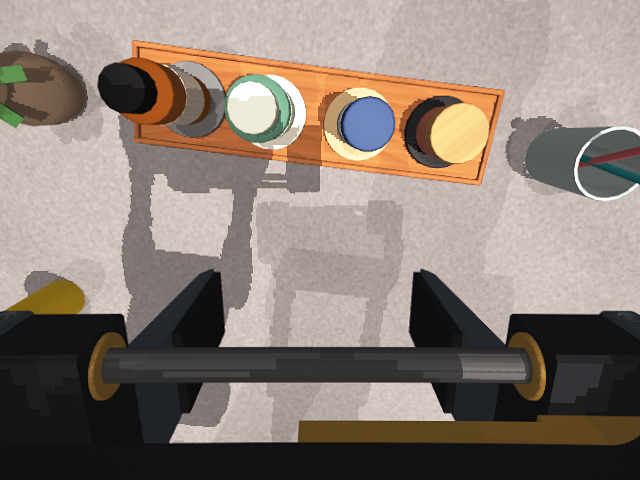

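View pics/f2.png

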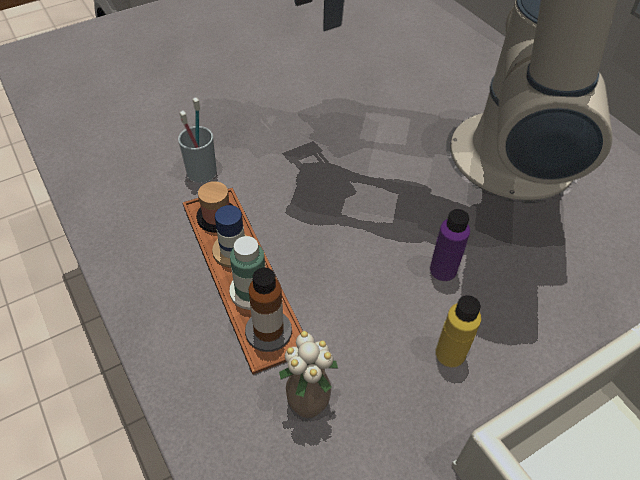

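View pics/f3.png

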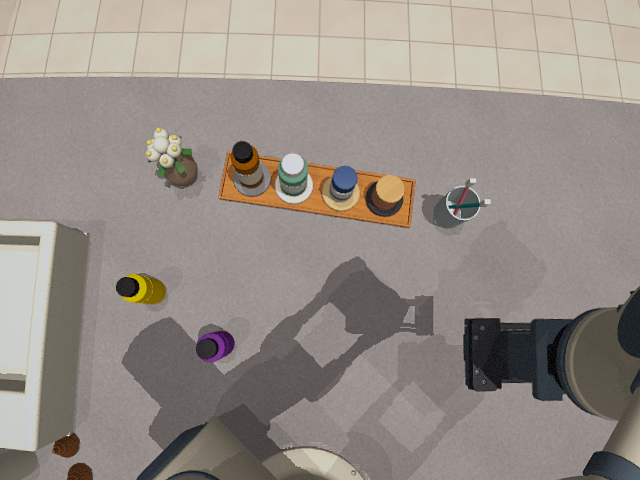

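All four are in order on their coasters, and the vase and tumbler haven't moved. One numeric centring check before handing in: predicted outlines drawn over the last views.

Run:
```python
from h import *
S=get_image("scene");T=get_image("top")
C=[(.666,.128),(.6538,.0412),(.6417,-.0554),(.6328,-.1458)]
L=[((0,25),(.116,25),(.15,17)),((0,28),(.096,28),(.122,20)),((0,24),(.06,24),(.094,23.5)),((0,27),(.064,28))]
out=[]
for D,off,(x0,x1,y0,y1) in [(S,(-.0012,-.0008),(180,310,170,380)),(T,(-.0048,-.001),(215,420,135,235))]:
    k=4 if D is T else 2.8
    im=cv2.resize(D["img"][y0:y1,x0:x1,::-1],None,fx=k,fy=k,interpolation=cv2.INTER_CUBIC)
    def dr(P,col): cv2.polylines(im,[np.round((proj(D,P)-[x0,y0]+.5)*k).astype(np.int32)],False,col,1)
    for (x,y),l in zip(C,L):
        x+=off[0];y+=off[1]; dr(circ(x,y,.015,.039),(255,0,255))
        for z,r in l: dr(circ(x,y,.015+z,r/1000),(0,0,255))
    cv2.imwrite(f"pics/chk{'T' if D is T else 'S'}.png",im)
```

```text
(no output)
```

View pics/chkT.png

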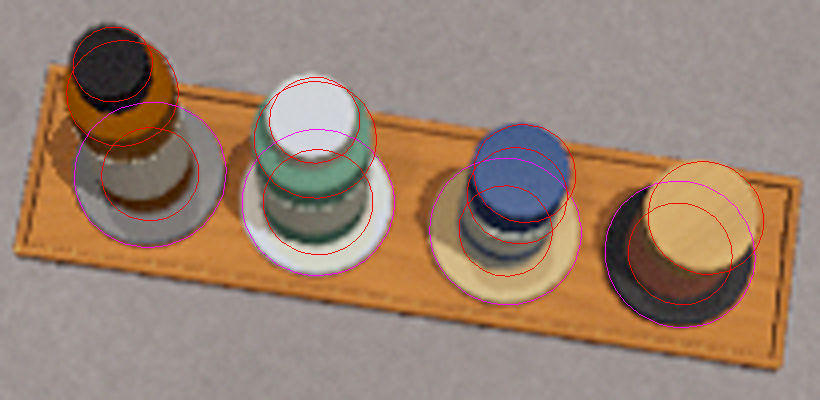

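View pics/chkS.png

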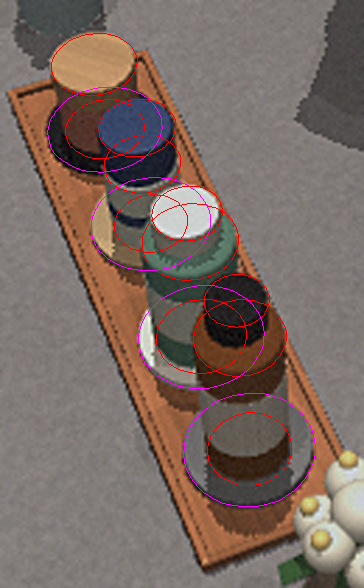

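Run:
```python
from h import *
st("end"); print(env.hand_in())
```

```text
end 45.7 [ 0.3501 -0.2499  0.3   ] w 0.091 F [ 0.1 -0.8 -0.4]
the job is handed in; nothing more can be done
None
```

The four toiletries stand upright on the coasters in height order, and the job was handed in at about 46 s with the arm clear of everything. No verdict was reported.

- **Order from the vase:** amber bottle on grey, green bottle on white, white stick on sand, cream jar on black next to the tumbler.
- **How I placed them:** I gripped each one from above, lowered it until the wrist felt contact of about 6 N, and then released it.
- **Last checks:** in the final wrist, scene and top pictures all four are upright, and each is within about 2 mm of its coaster's centre. The vase, the tumbler and the purple and yellow look-alikes had not visibly moved.
- **What disagreed:** the top camera read about 4–5 mm low in x compared with the wrist and scene cameras. I used the wrist and scene positions and shifted the final overlays by each camera's offset (about 5 mm top, 1 mm scene), so the 2 mm figure compares each item with its coaster in the same picture.

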